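Empty soap carton off the shelf into the latched bin

ROBOT

A 6-joint arm with a two-finger parallel gripper is mounted at the origin on the work surface. World frame = base frame: x ahead of the robot, y to its left, z up, the work surface at z = 0. Lengths are in m, angles in degrees, forces in N, time in s.
With the tool pointing down it reaches from about 0.35 to 0.975 m from the base axis. Payload 7.1 kg.
Tool frame: the origin (TCP) lies at the very end of the fingers, on their centre line; the grasp point (between the pads) lies behind it (ctrl.grasp_offset is the z of the grasp point in the tool frame, in m); z points along the fingers, y is the line along which they close (so a half turn about z gives the same grasp; the last joint's range is limited). The gripper opens to 88 mm and grips with 3 to 60 N. Pads are 20 mm wide; open, the fingers measure 115 mm over their backs; the gripper's body (75 mm by 178 mm) begins 61 mm behind the grasp point.
Start: joints at [64.171, 24.242, 93.386, -0, 62.372, -1.089], TCP at [0.262, 0.568, 0.223] pointing down, gripper open.
Joint ranges: [-172.04, 172.04], [-51.8, 120.97], [4.93, 147.93], [-75.15, 255.16], [6.16, 154.13], [-145.62, 145.62]. Speed limits (degrees/s): [136.94, 136.94, 172.46, 180, 180, 180].

INTERFACE

Orientations are given as [roll, pitch, yaw] about the fixed x, y, z axes, in that order (R = Rz(yaw) Ry(pitch) Rx(roll)).
In Python, from workcell import ctrl gives the robot as it stands.
- The arm moves only by the tool apply_moves, never from a script. Its argument "motion" is one flat list of numbers, 7 for each row, row after row: the turn, a rotation vector about the tool's x, y, z normalised to -1 to 1, where 1 is pi/2 rad, then the shift along the tool's x, y, z normalised to -1 to 1, where 1 is 500 mm, then the finger opening in mm, from 0 to 87.8. In form: [ax, ay, az, x, y, z, claw, ax, ay, az, x, y, z, claw, ...]. A call has 1 to 12 rows; each row shifts and turns the commanded pose from where the row before left it, along the tool's axes as they then stand; what a row does not reach is not made up. A row lasts 1/12 s, in which the tool goes at most 41.7 mm and 7.16 degrees, less where a joint would pass 70% of its speed; a pose out of reach is approached as far as the arm can. A call with a number of a shift or a turn outside -1 to 1 is refused whole. A call with a gripper value outside its range is refused whole. The fingers move at their own pace and stop on an object; "force" is the grip in N (left out, the last holds). Time passes only in rows, so rows that do not move let the fingers close. It gives the time, the measured TCP pose, the force, the opening and the grip force at its end, in the units of the state.
- ctrl.get_obs(): the state, without advancing time (a new reading comes with each control period).
- ctrl.read_camera(name): name is "scene" or "top"; returns a dict with "frame" (384x512x3 uint8, red, green, blue), "fx", "fy", "cx", "cy" (pixels), "k1" (the pictures are not rectified: a ray, as slopes to the right and down, at radius r is drawn at 1 + k1 r^2 times it, then the intrinsics apply), "extrinsics" (4x4, takes a point from world to camera coordinates). Camera axes: x right, y up, looking along -z (the intrinsics and any distortion apply to the point x, -y, -z); pixel columns grow to the right and rows downward; lengths in m; the calibration is good to about 2 mm. A picture is of the moment at which its call begins. There is no depth.
- ctrl.sign_off(): hands the job in; it is judged then, once.
The state is a dict: "time_s": time; "joint_positions": joint angles; "dq": joint speeds; "tau": joint torques, N m; "position": TCP position; "tcp_rot": TCP orientation; "wrist_force": force on the tool from outside, world axes, zero at the start; "wrist_torque": the same for the moment, N m; "width": finger opening in m; "grip_force": force on a finger pad.
Only numpy, scipy, OpenCV 4.12 (cv2) and the standard library are available. Lean on these libraries where they do the work, as an engineer would, in place of code of your own. Each camera call takes 0.05 s, during which the arm holds its last target. There are 200 camera calls.

TASK

The flat empty carton on the low white shelf is rubbish: draw back the small bolt that locks the cover of the bin at the end of the shelf, then slide the cover fully open and leave it open. Push the carton along the shelf, without lifting it, and off the end so that it drops right down into the bin. Leave the bottle, the can, the jar and the cup standing where they are.

Things in the scene. Friction and masses are not known exactly. Their poses are not given: they have to be found in the camera images.
- shelf: Fixed low white shelf on the counter. Flat top, no raised edge, 120 mm above the counter, board 18 mm thick, spanning x -190 to +190 and y 0 to +430 mm in its frame. Origin: on the counter below the middle of the top's end edge (y = 0, next to the bin). +y runs along the shelf away from the bin: the carton must go off the end in -y.
- bin: Fixed grey open bin below the shelf's end, axes parallel to the shelf's: 200 (x) by 190 (y) mm outside, walls and bottom 5 mm, rim 88 mm high, its +y wall 10 mm under the shelf's end (no gap). Origin: on the counter below its middle. A flat cover, top face 96 mm high, slides off in +x. A ledge outside its -y wall (y -95 to -170, x -34 to +46 mm, top 94 mm high) carries the bolt.
- cover (a joint): How far the cover (195 x 180 x 6 mm) has slid in the bin's +x direction, m: 0 shut, 0.165 fully open (end stop); friction 1.5 N, stays where left. While the bolt is home it is stopped after some 8 mm by its lug (14 x 18 x 14 mm high, at bin x -15, y -80 mm when shut). Fully open, the mouth is clear from bin x -95 to +67 mm.
- cover_handle (a point): Middle of the top of the cover's handle, an upright white bar 12 mm thick along x, 50 mm long along y and 30 mm tall (96 to 126 mm above the counter); at bin x -60, y 0 mm when shut; moves with the cover.
- bolt (a joint): How far the bolt is drawn back in the bin's -y direction, m: 0 home, 0.03 fully back (end stop). From about 0.022 it no longer holds the cover. It stays where it is left (friction about 1 N).
- bolt_knob (a point): Middle of the top of the bolt's steel knob, an upright round post 14 mm across and 30 mm tall (108 to 138 mm above the counter) on a flat bar 12 mm wide (x), 98 to 108 mm above the counter, that runs along y 60 mm from the knob towards the cover and 35 mm the other way. When home the knob is at bin x +6, y -130 mm.
- carton: Empty closed soap carton, plain cardboard, 100 (x) by 88 (y) by 42 mm high, about 50 to 110 g, lying loose on the shelf. Origin: middle of its underside, z up.
- carton_middle (a point): The carton's middle, 21 mm above its underside.
- bottle: Full white plastic bottle, 64 mm across, 150 mm tall, standing loose near the shelf's end. Origin: middle of its underside. To be left alone.
- can: Plain aluminium can, 56 mm across, 130 mm tall, standing loose near the shelf's end on the other side from the bottle (either may be on either side; some 155 to 175 mm free between them). Origin: middle of its underside. To be left alone.
- jar: Low glass jar with a white lid, 56 mm across, 50 mm tall, near the shelf's far end. Origin: middle of its underside. To be left alone.
- cup: Low white cup, 60 mm across, 55 mm tall, near the shelf's far end. Origin: middle of its underside. To be left alone.
Not all that is in view belongs to the job. What is shaped like the carton but blue is not meant.

How it is judged:
By the outcome, as a careful person would: the job done as asked, in the order asked, and still so for the second after the job is handed in, with the robot touching nothing.
It also fails if it takes over 69 s, if anything falls off the work surface, if the arm or the gripper's body presses on something with over 40 N, if the wrist force passes 120 N, or if a joint passes its speed limit or range.

## Working session

There is one attempt and no reset: what is moved stays moved. The work goes in short steps, Python scripts to look and compute and a tool call to move; the robot and the scene stay as the last step left them, time stands still between calls to the robot, and variables do not carry over. Pictures are saved under pics/ and viewed, at most 10 in all, crops included, and the job is handed in when it is done.

Besides the shell and the picture viewer there is one more tool, called as a command line: name --argument value ..., lists and objects as JSON in quotes. apply_moves: Moves the arm, as the interface text tells. Its arguments: {"type":"object","properties":{"motion":{"type":"array","items":{"type":"number"}},"force":{"type":"number"}},"required":["motion"]}

```bash
mkdir -p pics
cat > h.py <<'E'
import numpy as np, cv2
from workcell import ctrl
def snap(n):
    return ctrl.read_camera(n)
def ray(c,u,v):
    K=np.array([[c['fx'],0,c['cx']],[0,c['fy'],c['cy']],[0,0,1.]])
    p=cv2.undistortPoints(np.array([[[u,v]]],float),K,np.array([c['k1'],0,0,0.]))[0,0]
    E=np.array(c['extrinsics']);R=E[:3,:3];t=E[:3,3]
    return -R.T@t, R.T@np.array([p[0],-p[1],-1])
def onz(c,u,v,z):
    o,d=ray(c,u,v); return o+d*(z-o[2])/d[2]
E
python3 - <<'E'
from h import *
import pickle
d={}
for n in("scene","top"):
    c=snap(n);d[n]=c
    cv2.imwrite(f"pics/{n}0.png",cv2.resize(c['frame'][:,:,::-1],(800,600),interpolation=cv2.INTER_CUBIC))
    o,_=ray(c,256,192);print(n,o.round(3),c['fx'],c['k1'])
pickle.dump(d,open('d.pkl','wb'))
o=ctrl.get_obs();print(o['time_s'],o['position'],o['tcp_rot'],ctrl.grasp_offset)
E
```

```text
scene [1.188 0.252 0.633] 356.39356852657613 -0.07329296702438205
top [0.294 0.049 1.172] 470.01305461019217 -0.13883251379387324
0.1 [0.26131271 0.56721977 0.22201416] [-1.79924711e+02  5.07676344e-04  1.55264845e+02] -0.0187
```

View pics/scene0.png

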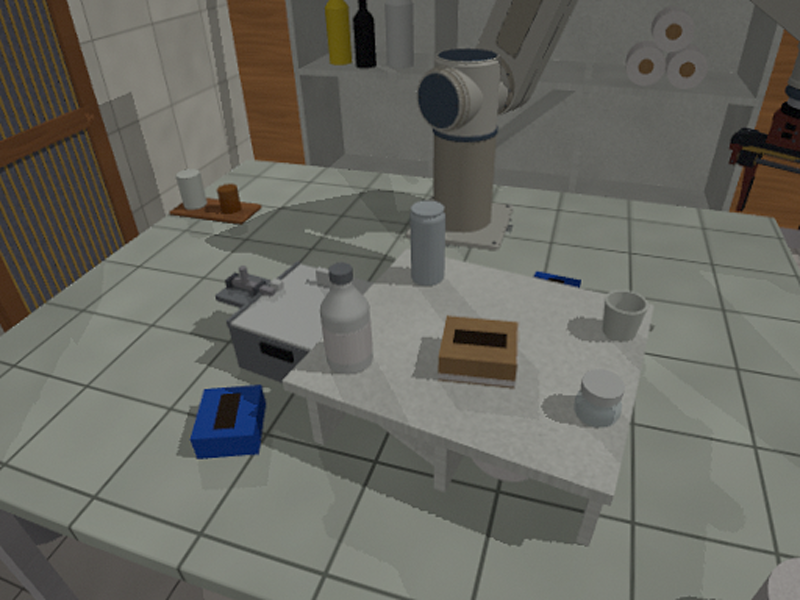

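View pics/top0.png

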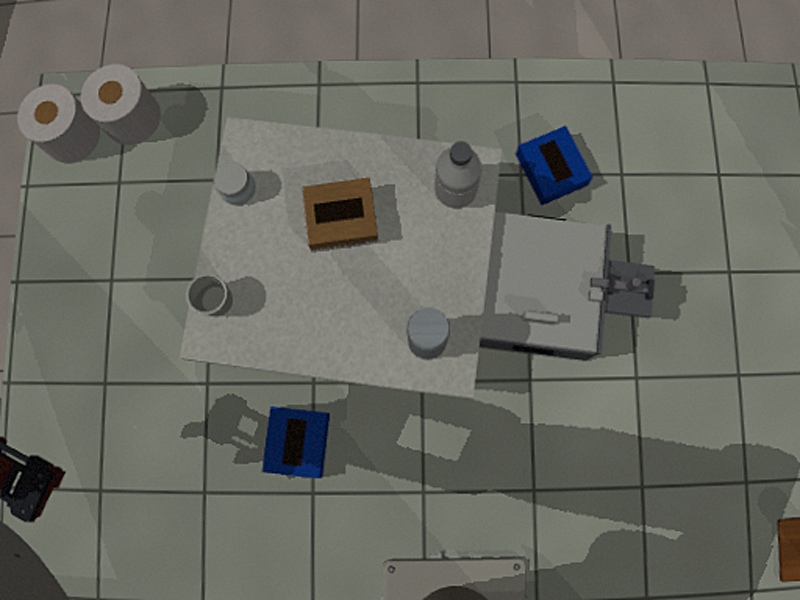

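The top view shows these, in 800x600 pixels:
- Brown carton at (340,212), and at (478,350) in the scene view. It is the only brown one and it lies on the shelf. The blue ones at (553,163) and (296,442) are decoys.
- Shelf corners at (227,118), (501,150), (474,397) and (181,358).
- Cover handle at about (545,317), bolt knob at about (636,283), bottle at (460,175), can at (428,332).

```bash
cat > m.py <<'E'
from h import *
import pickle
d=pickle.load(open('d.pkl','rb'));c=d['top'];s=d['scene']
f=.64
C=[onz(c,u*f,v*f,.12)[:2] for u,v in[(227,118),(501,150),(474,397),(181,358)]]
for i in range(4):print('edge',np.linalg.norm(C[i]-C[(i+1)%4]).round(4),(C[(i+1)%4]-C[i]).round(3),C[i].round(4))
# shelf x axis from end edge and others
ex=(C[1]-C[2])+(C[0]-C[3]); ey=(C[0]-C[1])+(C[3]-C[2])
a1=np.arctan2(ex[1],ex[0]);a2=np.arctan2(-ey[0],ey[1]);print('yaw',np.degrees([a1,a2]))
def brown(c,h,m):
    hsv=cv2.cvtColor(c['frame'],cv2.COLOR_RGB2HSV)
    k=cv2.inRange(hsv,(8,90,40),(20,255,255));k=cv2.morphologyEx(k,cv2.MORPH_CLOSE,np.ones((15,15)))
    cs,_=cv2.findContours(k,0,2)
    return cs
for q in brown(c,0,0):
    if cv2.contourArea(q)>600:
        print('brown',cv2.minAreaRect(q),cv2.boundingRect(q))
for n,(u,v),z in[('handle',(541,316),.126),('knob',(636,281),.138),('can',(428,330),.25),('bottlecap',(460,152),.27),('jar',(232,181),.17),('cup',(208,295),.175)]:
    print(n,onz(c,u*f,v*f,z).round(4))
I=c['frame'][:,:,::-1]
a=cv2.resize(I[90:260,270:440],(600,600),interpolation=3)
cv2.imwrite('pics/crop.png',a)
b=cv2.resize(I[100:170,180:260],(400,350),interpolation=3)
cv2.imwrite('pics/crop.png',cv2.copyMakeBorder(a,0,0,0,200,0)) 
p=np.zeros((600,800,3),np.uint8);p[:480,:480]=cv2.resize(I[120:240,300:420],(480,480),interpolation=3)
p[:280,480:]=cv2.resize(I[105:175,180:260],(320,280),interpolation=3)
S=s['frame'][:,:,::-1];p[290:590,480:]=cv2.resize(S[160:235,130:210],(320,300),interpolation=3)
cv2.imwrite('pics/crop.png',p)
E
python3 m.py
```

```text
edge 0.4297 [-0.061 -0.425] [0.7861 0.3436]
edge 0.3771 [-0.374  0.052] [ 0.725  -0.0817]
edge 0.4292 [0.059 0.425] [ 0.3514 -0.0301]
edge 0.3791 [ 0.376 -0.051] [0.4106 0.3951]
yaw [-7.82617948 -8.05293379]
brown ((216.849365234375, 136.62010192871094), (41.102909088134766, 44.473087310791016), 82.40535736083984) (194, 114, 48, 46)
handle [ 0.4662 -0.1297  0.126 ]
knob [ 0.5139 -0.2697  0.138 ]
can [0.4295 0.036  0.25  ]
bottlecap [ 0.6611 -0.009   0.27  ]
jar [0.6628 0.3168 0.17  ]
cup [0.493  0.3423 0.175 ]
```

View pics/crop.png

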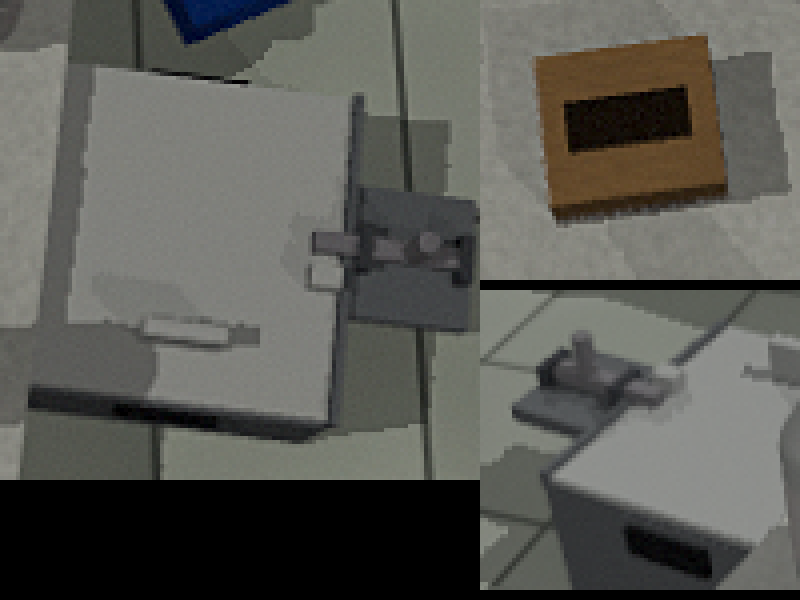

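The crop confirms the brown carton on the shelf. It also shows the handle top at px (346.8,201.5) and the knob top at (407.5,180.5), with guides in front of and behind the knob.

```bash
cat >> h.py <<'E'
YAW=np.radians(-7.94);O=np.array([.5382,-.0559])
def sh(p):
    d=np.asarray(p)[:2]-O;c,s=np.cos(YAW),np.sin(YAW)
    return np.array([c*d[0]+s*d[1],-s*d[0]+c*d[1]])*1000
def st():
    o=ctrl.get_obs();print(round(o['time_s'],2),'shelf xy',sh(o['position']).round(1),'z',(o['position'][2]*1000).round(1),'rot',np.round(o['tcp_rot'],2),'F',np.round(o['wrist_force'],1),'w',o['width'])
E
python3 - <<'E'
from h import *
import pickle
d=pickle.load(open('d.pkl','rb'));c=d['top'];s=d['scene'];f=.64
print('knob',sh(onz(c,407.5,180.5,.138)),'handle',sh(onz(c,346.8,201.5,.126)))
P=np.array([sh(onz(c,u/4+180,v/4+105,.162)) for u,v in[(56,56),(228,36),(246,186),(70,208)]]);print(P.round(1),P.mean(0).round(1))
for i in range(4):
    e=P[(i+1)%4]-P[i];print(np.hypot(*e).round(1),np.degrees(np.arctan2(e[1],e[0])).round(1))
for n,(u,v),z in[('can',(428,330),.25),('bottlecap',(460,152),.27),('jar',(232,181),.17),('cup',(208,295),.175)]:
    print(n,sh(onz(c,u*f,v*f,z)).round(1))
st()
E
```

```text
knob [   4.03997128 -216.27229741] handle [-59.31147928 -84.13998611]
[[ 79.3 282.9]
 [103.  187.3]
 [ 16.7 164.8]
 [ -8.1 260.6]] [ 47.7 223.9]
98.5 -76.0
89.2 -165.4
98.9 104.5
90.1 14.3
can [-120.3   76. ]
bottlecap [115.3  63.4]
jar [ 71.9 386.3]
cup [-99.8 388.2]
0.1 shelf xy [-360.3  578.9] z 222.0 rot [-179.92    0.    155.26] F [0.7 0.4 0.5] w 0.08777201243192755
```

apply_moves --motion '[0,0,0.074,0,0,-0.02,40,0,0,0.074,0,0,-0.02,40,0,0,0.074,0,0,-0.02,40,0,0,0.074,0,0,-0.02,40,0,0,0.074,0,0,-0.02,40,0,0,0.074,0,0,-0.02,40,0,0,0.074,0,0,-0.02,40,0,0,0.074,0,0,-0.02,40,0,0,0.074,0,0,-0.02,40,0,0,0.074,0,0,0,40,0,0,0.074,0,0,0,40,0,0,0,0,0,0,40]'

```text
time_s: 1.1
position: [0.2615, 0.5675, 0.3125]
tcp_rot: [-180.0, 0.0, 81.8]
wrist_force: [0.0, 0.4, -0.1]
width: 0.04
grip_force: 0.0
```

```bash
python3 -c "from h import *;st()"
```

```text
1.1 shelf xy [-360.2  579.1] z 312.5 rot [-1.800e+02  2.000e-02  8.176e+01] F [ 0.   0.4 -0.1] w 0.04001468836449547
```

apply_moves --motion '[0,0,0,-0.072,0.033,0,40,0,0,0,-0.072,0.033,0,40,0,0,0,-0.072,0.033,0,40,0,0,0,-0.072,0.033,0,40,0,0,0,-0.072,0.033,0,40,0,0,0,-0.072,0.033,0,40,0,0,0,-0.072,0.033,0,40,0,0,0,-0.072,0.033,0,40,0,0,0,-0.072,0.033,0,40,0,0,0,-0.072,0.033,0,40,0,0,0,-0.072,0.033,0,40,0,0,0,-0.072,0.033,0,40]'

```text
time_s: 2.1
position: [0.3973, 0.1104, 0.3127]
tcp_rot: [180.0, -0.0, 82.3]
wrist_force: [0.8, 0.3, -0.1]
width: 0.04
grip_force: 0.0
```

apply_moves --motion '[0,0,0,-0.072,0.033,0,40,0,0,0,-0.072,0.033,0,40,0,0,0,-0.072,0.033,0,40,0,0,0,-0.072,0.033,0,40,0,0,0,-0.072,0.033,0,40,0,0,0,-0.072,0.033,0,40,0,0,0,-0.072,0.033,0,40,0,0,0,-0.072,0.033,0,40,0,0,0,-0.072,0.033,0,40,0,0,0,-0.072,0.033,0,40,0,0,0,0,0,0,40,0,0,0,0,0,0,40]'

```text
time_s: 3.1
position: [0.5106, -0.2688, 0.3117]
tcp_rot: [-179.9, -0.0, 82.0]
wrist_force: [-0.5, -0.3, -0.8]
width: 0.0405
grip_force: 0.0
```

```bash
python3 -c "from h import *;st()"
```

```text
3.1 shelf xy [   2.  -214.7] z 311.7 rot [-1.7991e+02 -3.0000e-02  8.2030e+01] F [-0.5 -0.3 -0.8] w 0.040460312516465285
```

apply_moves --motion '[0,0,0,0,0.005,0.07,40,0,0,0,0,0,0.07,40,0,0,0,0,0,0.07,40,0,0,0,0,0,0.07,40,0,0,0,0,0,0.05,40,0,0,0,0,0,0.03,40,0,0,0,0,0,0.014,40,0,0,0,0,0,0,5,0,0,0,0,0,0,5,0,0,0,0,0,0,5,0,0,0,0,0,0,5,0,0,0,0,0,0,5]' --force 10

```text
time_s: 4.1
position: [0.5125, -0.2675, 0.1269]
tcp_rot: [-179.9, 0.0, 82.0]
wrist_force: [-4.8, 1.5, 6.2]
width: 0.0136
grip_force: 10.0
```

apply_moves --motion '[0,0,0,-0.01,0,0,5,0,0,0,-0.01,0,0,5,0,0,0,-0.01,0,0,5,0,0,0,-0.01,0,0,5,0,0,0,-0.01,0,0,5,0,0,0,-0.008,0,0,5,0,0,0,0,0,0,5,0,0,0,0,0,0,5]'

```text
time_s: 4.77
position: [0.5084, -0.2962, 0.1269]
tcp_rot: [-179.9, -0.0, 82.0]
wrist_force: [-5.7, 1.3, 7.4]
width: 0.0132
grip_force: 10.0
```

```bash
python3 -c "from h import *;st()"
```

```text
4.77 shelf xy [   3.7 -242.2] z 126.9 rot [-1.7994e+02 -1.0000e-02  8.2000e+01] F [-5.7  1.3  7.4] w 0.01322970996990058
```

apply_moves --motion '[0,0,0,0,0,0,40,0,0,0,0,0,0,40,0,0,0,0,0,0,40,0,0,0,0,0,-0.05,40,0,0,0,0,0,-0.05,40,0,0,0,0.063,-0.039,0,0,0,0,0,0.063,-0.039,0,0,0,0,0,0.063,-0.039,0,0,0,0,0,0.063,-0.039,0,0,0,0,0,0.062,-0.039,0,0,0,0,0,0,0,0,0,0,0,0,0,0,0,0]'

```text
time_s: 5.77
position: [0.4343, -0.126, 0.1761]
tcp_rot: [180.0, 0.0, 82.2]
wrist_force: [0.7, -0.1, 0.5]
width: 0.0004
grip_force: 0.0
```

Run:
```python
from h import *
st();a=snap('top')['frame'][:,:,::-1][120:240,290:450];b=snap('scene')['frame'][:,:,::-1][120:300,100:340]
cv2.imwrite('pics/b1.png',np.vstack([cv2.resize(a,(400,300),interpolation=3),cv2.resize(b,(400,300),interpolation=3)]))
```

```text
5.77 shelf xy [-93.2 -83.8] z 176.1 rot [1.7995e+02 1.0000e-02 8.2150e+01] F [ 0.7 -0.1  0.5] w 0.0004323978724779901
```

View pics/b1.png

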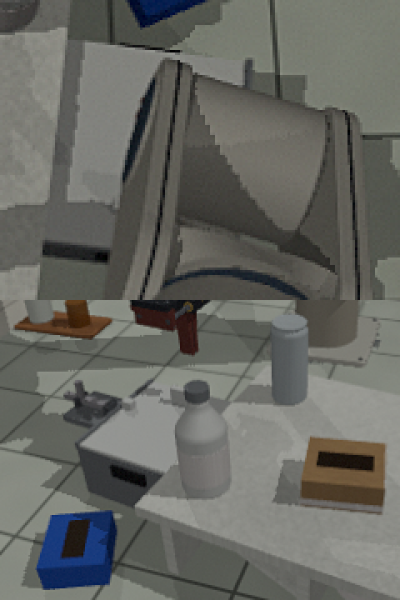

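The top view is blocked by the arm. The scene view (400x300 lower half) shows the bolt bar clear of the lug at about (130,405), so I'll lower the fingers and push the handle.

apply_moves --motion '[0,0,0,0,0,0.06,0,0,0,0,0,0,0.05,0,0,0,0,0,0,0.03,0,0,0,0,0,0.006,0,0,0,0,0,0,0.02,0,0,0,0,0,0,0.02,0,0,0,0,0,0,0.02,0,0,0,0,0,0,0.02,0,0]'

```text
time_s: 6.53
position: [0.479, -0.1339, 0.1066]
tcp_rot: [179.9, 0.0, 82.0]
wrist_force: [-2.2, -0.1, 0.0]
width: 0.0004
grip_force: 0.9
```

```bash
python3 -c "from h import *;st()"
```

```text
6.53 shelf xy [-47.8 -85.4] z 106.6 rot [1.799e+02 3.000e-02 8.199e+01] F [-2.2 -0.1  0. ] w 0.00036869387613659656
```

apply_moves --motion '[0,0,0,0,0.03,0,0,0,0,0,0,0.03,0,0,0,0,0,0,0.03,0,0,0,0,0,0,0.03,0,0,0,0,0,0,0.03,0,0,0,0,0,0,0.03,0,0,0,0,0,0,0.03,0,0,0,0,0,0,0.01,0,0,0,0,0,0,0.01,0,0,0,0,0,0,0.006,0,0,0,0,0,0,0.004,0,0]'

```text
time_s: 7.45
position: [0.5961, -0.1498, 0.106]
tcp_rot: [180.0, -0.0, 82.0]
wrist_force: [-1.0, -0.7, 1.7]
width: 0.0005
grip_force: 0.8
```

```bash
python3 -c "from h import *;st()"
```

```text
7.45 shelf xy [ 70.3 -85. ] z 106.0 rot [179.99  -0.    82.01] F [-1.  -0.7  1.7] w 0.0005083024559770161
```

apply_moves --motion '[0,0,0,0,0.008,0,0,0,0,0,0,0.004,0,0,0,0,0,0,0.004,0,0,0,0,0,0,0.004,0,0,0,0,0,0,0.004,0,0,0,0,0,0,0.002,0,0,0,0,0,0,0,0,0]'

```text
time_s: 8.03
position: [0.6092, -0.1517, 0.1057]
tcp_rot: [180.0, 0.0, 82.0]
wrist_force: [-0.5, -0.2, 1.0]
width: 0.0008
grip_force: 0.1
```

```bash
python3 -c "from h import *;st()"
```

```text
8.03 shelf xy [ 83.5 -85.1] z 105.7 rot [179.97   0.    82.01] F [-0.5 -0.2  1. ] w 0.000792982258268658
```

apply_moves --motion '[0,0,0,0,0.004,0,0,0,0,0,0,0.004,0,0,0,0,0,0,0.004,0,0]'

```text
time_s: 8.28
position: [0.6137, -0.1524, 0.1055]
tcp_rot: [-179.8, -0.0, 82.0]
wrist_force: [-9.9, 0.9, 8.8]
width: 0.0005
grip_force: 5.3
```

apply_moves --motion '[0,0,0,0,0.004,0,0,0,0,0,0,0,0,0]'

```text
time_s: 8.45
position: [0.6137, -0.1524, 0.1056]
tcp_rot: [-179.6, -0.0, 82.0]
wrist_force: [-12.8, 1.9, 10.0]
width: 0.0007
grip_force: 6.6
```

apply_moves --motion '[0,0,0,0,-0.03,0,0,0,0,0,0,0,-0.07,0,0,0,0,0,0,-0.07,0,0,0,0,0,0,-0.07,0,0,0,0,0,0,-0.07,0,0,0,0,0,0,-0.07,0,0,0,0,0,0,-0.07,0,0,0,0,0,0,0,0]'

```text
time_s: 9.12
position: [0.6057, -0.1517, 0.324]
tcp_rot: [179.2, 0.1, 82.0]
wrist_force: [1.2, -0.3, 0.7]
width: 0.0006
grip_force: 0.0
```

```bash
python3 -c "
from h import *;st();print(np.round(ctrl.get_obs()['joint_positions'],1))
a=snap('top')['frame'][:,:,::-1][60:240,170:440];b=snap('scene')['frame'][:,:,::-1][120:300,100:370]
cv2.imwrite('pics/b2.png',np.hstack([cv2.resize(a,(400,267),interpolation=3),cv2.resize(b,(400,267),interpolation=3)]))"
```

```text
9.12 shelf xy [ 80.1 -85.6] z 324.0 rot [1.7924e+02 9.0000e-02 8.2000e+01] F [ 1.2 -0.3  0.7] w 0.0006447348135732232
[-15.2  18.4  88.2   0.   72.6  -7.2]
```

View pics/b2.png

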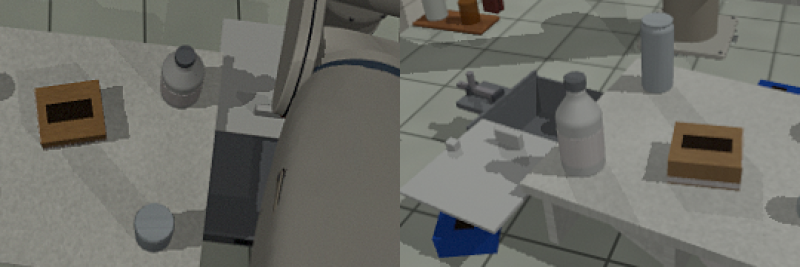

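The cover is fully open: in the scene crop it lies over at (490,170) and the bin's inside shows at (535,100). Next I go to the carton's +x side.

apply_moves --motion '[0,0,0,0.077,0.015,0,50,0,0,0,0.077,0.015,0,50,0,0,0,0.077,0.015,0,50,0,0,0,0.077,0.015,0,50,0,0,0,0.077,0.015,0,50,0,0,0,0.077,0.015,0,50,0,0,0,0.077,0.015,0,50,0,0,0,0.077,0.015,0,50,0,0,0.077,0,0,0,50,0,0,0.077,0,0,0,50,0,0,0.077,0,0,0,50,0,0,0.077,0,0,0,50]'

```text
time_s: 10.22
position: [0.7034, 0.1464, 0.3126]
tcp_rot: [-179.8, 0.2, 54.0]
wrist_force: [0.4, -0.4, -0.7]
width: 0.0502
grip_force: 0.0
```

apply_moves --motion '[0,0,0.077,0,0,0,50,0,0,0.077,0,0,0,50,0,0,0.077,0,0,0,50,0,0,0.077,0,0,0,50,0,0,0.077,0,0,0,50,0,0,0.077,0,0,0,50,0,0,0.077,0,0,0,50,0,0,0.077,0,0,0,50,0,0,0.077,0,0,0,50,0,0,0,0,0,0,50]'

```text
time_s: 11.05
position: [0.7034, 0.1457, 0.313]
tcp_rot: [179.9, 0.2, -8.3]
wrist_force: [-0.2, -0.6, -0.4]
width: 0.0499
grip_force: 0.0
```

```bash
python3 -c "
from h import *;st();print(np.round(ctrl.get_obs()['joint_positions'],1))"
```

```text
11.05 shelf xy [135.8 222.5] z 313.0 rot [179.93   0.19  -8.34] F [-0.2 -0.6 -0.4] w 0.0498672832371128
[ 10.8  28.1  75.2  -0.   77.  109.1]
```

apply_moves --motion '[0,0,0,0,0,0.08,50,0,0,0,0,0,0.08,50,0,0,0,0,0,0.08,50,0,0,0,0,0,0.07,50,0,0,0,0,0,0.04,50,0,0,-0.004,0,0,0.012,50,0,0,0,0,0,0,50]'

```text
time_s: 11.63
position: [0.7024, 0.1456, 0.1313]
tcp_rot: [179.9, 0.3, -7.6]
wrist_force: [0.8, 0.4, 0.4]
width: 0.0499
grip_force: 0.0
```

apply_moves --motion '[0,0,0,-0.02,0,0,50,0,0,0,-0.02,0,0,50,0,0,0,-0.02,0,0,50,0,0,0,-0.02,0,0,50,0,0,0,-0.02,0,0,50,0,0,0,-0.02,0,0,50,0,0,0,-0.02,0,0,50,0,0,0,-0.016,0,0,50,0,0,0,-0.014,0,0,50,0,0,0,-0.01,0,0,50,0,0,0,-0.006,0,0,50,0,0,0,0,0,0,50]'

```text
time_s: 12.63
position: [0.6113, 0.1585, 0.1346]
tcp_rot: [180.0, 0.0, -7.7]
wrist_force: [-0.4, -0.7, 0.7]
width: 0.0501
grip_force: 0.0
```

```bash
python3 -c "
from h import *;st()"
```

```text
12.63 shelf xy [ 42.8 222.5] z 134.6 rot [ 1.7999e+02  4.0000e-02 -7.7200e+00] F [-0.4 -0.7  0.7] w 0.050080414091847866
```

apply_moves --motion '[0,0,0,0.04,0,0,50,0,0,0,0,0,-0.07,20,0,0,0,0,0,-0.07,0,0,0,0,0,-0.07,0,0,0,0,0,-0.07,0,0,0,0,-0.06,-0.04,0,0,0,0,0,-0.06,-0.04,0,0,0,0,0,-0.03,-0.04,0,0,0,0,0,0,0,0,0]'

```text
invalid input at $.motion: expected a multiple of 7 numbers
```

```bash
cat >> h.py <<'E'
def carton():
    for n in('top','scene'):
        c=snap(n);hsv=cv2.cvtColor(c['frame'],cv2.COLOR_RGB2HSV)
        k=cv2.inRange(hsv,(8,90,70),(20,255,255));k=cv2.morphologyEx(k,cv2.MORPH_CLOSE,np.ones((15,15)))
        if n=='scene': k[:140]=0
        else: k[250:]=0
        cs,_=cv2.findContours(k,0,2);cs=[q for q in cs if cv2.contourArea(q)>300]
        for q in cs:
            P=np.array([sh(onz(c,u,v,.162)) for u,v in q[:,0]],np.float32)
            r=cv2.minAreaRect(P);print(n,np.round(r[0],1),np.round(r[1],1),round(r[2],1))
        cv2.imwrite(f'last_{n}.png',c['frame'][:,:,::-1])
E
python3 - <<'E'
from h import *
st();carton()
a=cv2.imread('last_top.png')[60:260,100:400];b=cv2.imread('last_scene.png')[100:340,100:460]
cv2.imwrite('pics/b3.png',np.hstack([cv2.resize(a,(400,267),interpolation=3),cv2.resize(b,(400,267),interpolation=3)]))
E
```

```text
12.63 shelf xy [ 42.8 222.5] z 134.6 rot [ 1.7999e+02  4.0000e-02 -7.7200e+00] F [-0.4 -0.7  0.7] w 0.050080414091847866
scene [ -3.7 236.2] [168.  116.4] 32.5
scene [ 101.6 -526.9] [437.2 236.3] 57.9
```

View pics/b3.png

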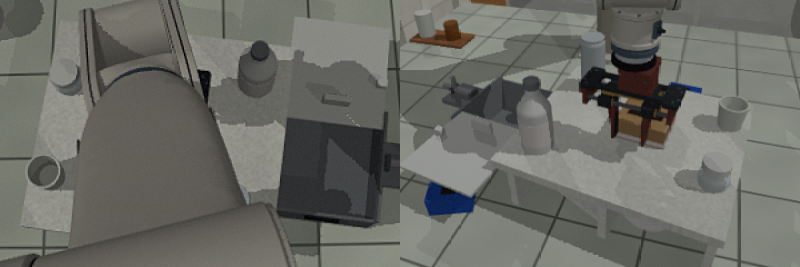

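apply_moves --motion '[0,0,0,0.04,0,0,50,0,0,0,0,0,-0.06,20,0,0,0,0,0,-0.06,0,0,0,0,-0.05,-0.055,0,0,0,0,0,-0.05,-0.055,0,0,0,0,0,-0.05,-0.055,0,0,0,0,0,0,0,0,0]'

```text
time_s: 13.32
position: [0.5656, 0.2515, 0.1946]
tcp_rot: [-180.0, 0.1, -7.5]
wrist_force: [-1.3, 0.8, -0.2]
width: 0.0135
grip_force: 0.0
```

Run:
```python
from h import *
st();carton()
b=cv2.imread('last_scene.png')[170:270,240:360]
cv2.imwrite('pics/b4.png',cv2.resize(b,(720,600),interpolation=3))
```

```text
13.32 shelf xy [-15.4 308.3] z 194.6 rot [-1.7996e+02  1.1000e-01 -7.5400e+00] F [-1.3  0.8 -0.2] w 0.013475053146908268
top [-13.9 220.7] [91.1 65.3] 0.3
scene [  4.8 241.1] [117.  103.5] 0.3
scene [ 101.5 -526.9] [437.2 236.5] 57.9
```

View pics/b4.png

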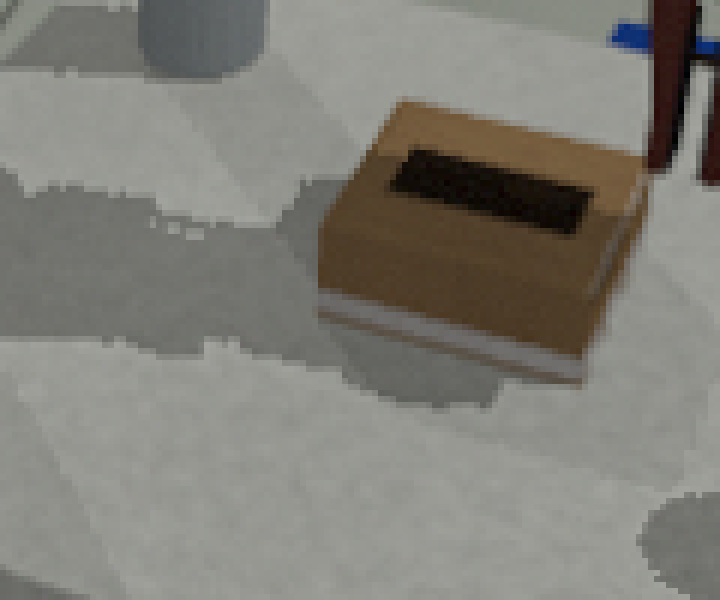

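The carton is squared to the shelf, with its centre at x≈-13 mm (yaw 0.3°) and its top-face corners in the crop at about (405,100) and (652,158). I'll lower behind it and push in -y.

apply_moves --motion '[0,0,0,0.004,0,0.06,0,0,0,0,0,0,0.04,0,0,0,0,0,0,0.02,0,0,0,0,0,0.02,0,0,0,0,0,0,0.02,0,0,0,0,0,0,0.02,0,0,0,0,0,0,0.02,0,0,0,0,0,0,0.02,0,0,0,0,0,0,0.02,0,0,0,0,0,0,0.02,0,0,0,0,0,0,0.01,0,0,0,0,0,0,0,0,0]'

```text
time_s: 14.42
position: [0.5603, 0.1717, 0.1349]
tcp_rot: [180.0, 0.0, -7.8]
wrist_force: [-0.1, -0.5, 0.2]
width: 0.0006
grip_force: 0.0
```

Run:
```python
from h import *
st();carton()
```

```text
14.42 shelf xy [ -9.6 228.4] z 134.9 rot [179.98   0.    -7.79] F [-0.1 -0.5  0.2] w 0.0005528457078035745
top [-11.6 130.7] [86.4 27.1] 0.5
scene [-43.3 178.2] [121.3 221.8] 83.3
scene [ 101.5 -526.9] [437.2 236.5] 57.9
```

apply_moves --motion '[0,0,0,-0.002,0.02,0,0,0,0,0,-0.002,0.02,0,0,0,0,0,0,0.02,0,0,0,0,0,0,0.02,0,0,0,0,0,0,0.02,0,0,0,0,0,0,0.02,0,0,0,0,0,0,0.02,0,0,0,0,0,0,0.01,0,0,0,0,0,0,0,0,0]'

```text
time_s: 15.27
position: [0.5481, 0.0975, 0.1346]
tcp_rot: [180.0, 0.0, -7.8]
wrist_force: [-0.2, -0.1, 0.5]
width: 0.0003
grip_force: 0.0
```

Run:
```python
from h import *
st();carton()
```

```text
15.27 shelf xy [-11.4 153.3] z 134.6 rot [ 1.7998e+02  3.0000e-02 -7.8100e+00] F [-0.2 -0.1  0.5] w 0.0003135600719939331
scene [-49.7  98.5] [224.2 110.8] 0.6
scene [ 101.5 -526.9] [437.2 236.5] 57.9
```

apply_moves --motion '[0,0,0,0,0.02,0,0,0,0,0,0,0.02,0,0,0,0,0,0,0.02,0,0,0,0,0,0,0.02,0,0,0,0,0,0,0.02,0,0,0,0,0,0,0.02,0,0,0,0,0,0,0.01,0,0,0,0,0,0,0,0,0]'

```text
time_s: 16.03
position: [0.5394, 0.0332, 0.1346]
tcp_rot: [180.0, 0.0, -7.8]
wrist_force: [-1.3, 0.5, 0.3]
width: 0.0006
grip_force: 0.0
```

Run:
```python
from h import *
st();carton()
a=cv2.imread('last_top.png')[60:260,200:440];b=cv2.imread('last_scene.png')[100:300,130:370]
cv2.imwrite('pics/b5.png',np.hstack([cv2.resize(a,(400,333),interpolation=3),cv2.resize(b,(400,333),interpolation=3)]))
```

```text
16.03 shelf xy [-11.1  88.4] z 134.6 rot [ 1.7999e+02  2.0000e-02 -7.8200e+00] F [-1.3  0.5  0.3] w 0.0006413053632676859
scene [-25.9  34.5] [180.9 105. ] 3.2
scene [ 101.5 -526.9] [437.2 236.5] 57.9
```

View pics/b5.png

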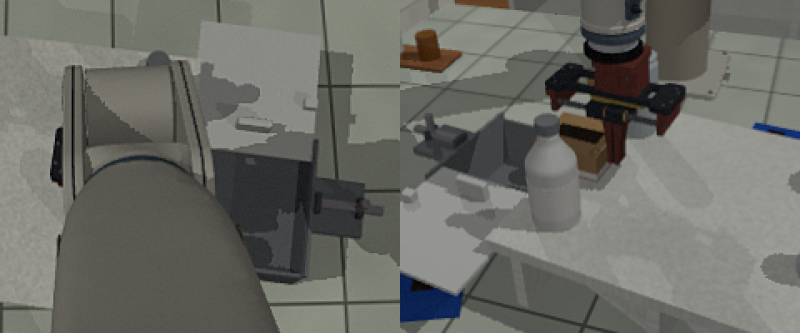

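The carton is straight at the shelf's end, about (585,145) in the scene half, with the bottle clear. This is the final push.

apply_moves --motion '[0,0,0,0,0.02,0,0,0,0,0,0,0.03,0,0,0,0,0,0,0.03,0,0,0,0,0,0,0.03,0,0,0,0,0,0,0.03,0,0,0,0,0,0,0.03,0,0,0,0,0,0,0.03,0,0,0,0,0,0,0.03,0,0,0,0,0,0,0.02,0,0,0,0,0,0,0,0,0]'

```text
time_s: 16.97
position: [0.5227, -0.0908, 0.1347]
tcp_rot: [180.0, -0.0, -7.8]
wrist_force: [-0.7, 0.5, 0.2]
width: 0.0003
grip_force: 0.0
```

apply_moves --motion '[0,0,0,0,-0.02,-0.04,0,0,0,0,0,0,-0.08,0,0,0,0,0,0,-0.08,0,0,0,0,0,0,-0.08,0,0,0,0,0,0,-0.08,0,0,0,0,-0.07,0,0,0,0,0,0,-0.07,0,0,0,0,0,0,-0.07,0,0,0,0,0,0,-0.07,0,0,0,0,0,0,-0.07,0,0,0,0,0,0,-0.07,0,0,0,0,0,0,0,0,0,0]'

```text
time_s: 17.97
position: [0.3106, -0.0498, 0.3138]
tcp_rot: [-180.0, 0.2, -7.7]
wrist_force: [0.6, -0.0, 0.3]
width: 0.0005
grip_force: 0.0
```

Run:
```python
from h import *
st();carton()
a=cv2.imread('last_top.png');b=cv2.imread('last_scene.png')
cv2.imwrite('pics/b6.png',np.hstack([cv2.resize(a,(400,300)),cv2.resize(b[80:320,100:420],(400,300),interpolation=3)]))
```

```text
17.97 shelf xy [-226.2  -25.4] z 313.8 rot [-1.7999e+02  1.5000e-01 -7.6900e+00] F [ 0.6 -0.   0.3] w 0.000514058136258328
top [ -31.2 -100.4] [91.  79.9] 88.1
scene [104.4 -19.2] [80.  52.8] 89.9
scene [  96.9 -534. ] [420.5 236.2] 57.9
```

View pics/b6.png

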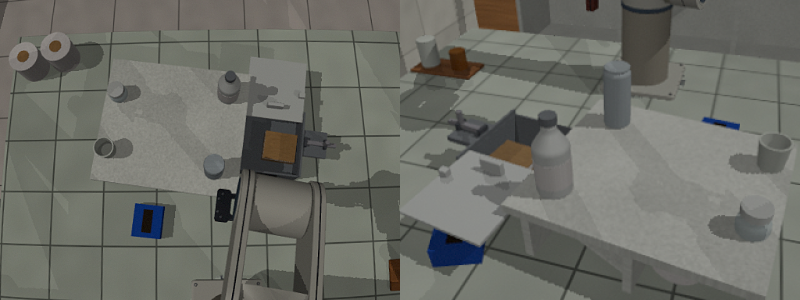

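The carton lies flat in the bin at (280,147) in the top half, the cover is open, and the bottle, can, jar and cup are standing in place. I'm handing in.

```bash
python3 -c "
from workcell import ctrl;print(ctrl.sign_off())"
```

```text
the job is handed in; nothing more can be done
None
```

The job is handed in at about 18 s: bolt drawn back, cover slid to its end stop and left open, carton pushed off the shelf and lying flat in the bin, and the bottle, can, jar and cup still standing where they were.

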